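Click a bauble holder onto the decorating stand

ROBOT

A 6-joint arm with a two-finger parallel gripper is mounted at the origin on the work surface. World frame = base frame: x ahead of the robot, y to its left, z up, the work surface at z = 0. Lengths are in m, angles in rad, forces in N, time in s.
With the tool pointing down it reaches from about 0.35 to 0.975 m from the base axis. Payload 4.9 kg.
Tool frame: the origin (TCP) lies between the finger pads; the fingertips stand 25 mm ahead of it and the grasp point (between the pads) lies 6 mm ahead of it; z points along the fingers, y is the line along which they close (so a half turn about z gives the same grasp; the last joint's range is limited). The gripper opens to 85 mm and grips with 20 to 120 N. Pads are 22 mm wide; open, the fingers measure 114 mm over their backs; the gripper's body (76 mm by 85 mm) begins 54 mm behind the grasp point. The pads swing forward as they close: fully open they stand 13 mm farther back than shut.
Start: joints at [1.052, 0.053, 1.613, -0, 1.476, -0.119], TCP at [0.243, 0.576, 0.256] pointing down, gripper open.
Joint ranges: [-3.01, 3.01], [-1.01, 2.22], [0.06, 2.58], [-1.02, 4.17], [0.09, 2.62], [-3.14, 3.14]. Speed limits (rad/s): [2.57, 2.57, 3.14, 3.14, 3.14, 3.14].

INTERFACE

Orientations are given as a unit quaternion [w, x, y, z].
In Python, from plant import manip gives the robot as it stands.
- The arm moves only by the shell command python3 -m inch 'ROWS'. ROWS is JSON, a list of rows, each a list of 3 entries, a list of its own where there are three numbers: the shift along the tool's x, y, z in m, then the turn, a rotation vector about the tool's x, y, z in rad, then the opening, from 0 (shut) to 1 (fully open). A call has 1 to 8 rows; each row shifts and turns the commanded pose from where the row before left it, along the tool's axes as they then stand; what a row does not reach is not made up. A row lasts 1/10 s, in which the tool goes at most 50 mm and 8.59 degrees, less where a joint would pass 70% of its speed; a pose out of reach is approached as far as the arm can. A call with a gripper value outside its range is refused whole. The fingers move at their own pace and stop on an object; the grip force is fixed at half the most. Time passes only in rows, so rows that do not move let the fingers close. It gives the time, the measured TCP pose, the force, the opening and the grip force at its end, in the units of the state.
- manip.state(): the state, without advancing time (a new reading comes with each control period).
- manip.grab_frame(name): name is "scene" or "top"; returns (picture, depth): 480x640x3 uint8, red, green, blue; 480x640 float32, m along the optical axis (not along the pixel's ray), 0 where there is no reading.
- manip.camera_params(name): a dict with "camera_matrix" (3x3 intrinsics, pixels), "k1" (the pictures are not rectified: a ray, as slopes to the right and down, at radius r is drawn at 1 + k1 r^2 times it, then the intrinsics apply), "rvec" (rotation vector, rad) and "tvec" (3), from world to camera coordinates, as OpenCV has them. Camera axes: x right, y down, z forward; pixel columns grow to the right and rows downward; lengths in m; the calibration is good to about 2 mm. A picture is of the moment at which its call begins. camera_params takes no time and is no camera call.
- manip.job_done(): hands the job in; it is judged then, once.
Trained networks look in the newest picture that a camera, given by its name, has taken for a name from the list of things; names that differ only in an ending like _2 or _b are one class to them, and where a whole thing is asked for, a point or a joint stands for the part that bears it (a point fixed in the world has none). Each returns a list of dicts, best first, with "score" (0 to 1); they miss things now and then, are a little off and sometimes report something else, mostly with a low value. They report only what shows in the picture. A call takes as long as a camera call.
- manip.look_for(camera, label): "point" ([x, y, z] in m, in world coordinates, good to about 4 mm: the middle of the surface that is visible of it).
The state is a dict: "time": time; "joint_pos": joint angles; "joint_vel": joint speeds; "joint_efforts": joint torques, N m; "tool_pos": TCP position; "tool_rot": TCP orientation; "contact_force": force on the tool from outside, world axes, zero at the start; "ft_torque": the same for the moment, N m; "gripper_width": opening from 0.0 (shut) to 1.0 (fully open); "grasp_force": force on a finger pad.
Only numpy, scipy, OpenCV 4.12 (cv2) and the standard library are available. Lean on these libraries where they do the work, as an engineer would, in place of code of your own. Each camera call takes 0.05 s, during which the arm holds its last target. There are 200 camera calls.

TASK

Set up the decorating stand for the next bauble: pick up the holder with the square barrel, set it over the stand's square drive, turn it until it drops onto the square, then press it down until the spring ball clicks and the barrel sits fully home on the collar, and let go. Feel your way: never press on the stand's sprung head with more than about 30 N, and leave the other things on the bench where they are.

Things in the scene. Friction and masses are not known exactly. Their poses are not given: they have to be found in the camera images.
- holder: Holder to fit: plain aluminium square barrel 34 x 34 mm, 44 mm tall, with a 20 mm round post and tapered rubber plug on top (72 mm in all, about 160 g). Stands upright on the bench, open end down. Origin: centre of the underside; z up; x, y square to the flat sides. Square bore in the underside: 17.6 mm wide, 30 mm deep, sides parallel to the barrel's.
- holder_grip (a point): Centre of the holder, 30 mm above its underside: the height to grip, across two flat sides (34 mm). Each of the four bore walls has a 10 x 10 mm window (the ball's dimple), 5 to 15 mm above the underside, so any of the four quarter turns fits.
- collar (a point): Centre of the top of the flat steel collar, 42 mm across and 60 mm above the bench: the head of the fixed grey decorating stand (foot 120 mm across and 18 mm high, column 50 mm across and 44 mm high, small brake knob on its side). At home the holder's underside rests on this collar.
- drive_top (a point): On the stand's axis at the top of its square steel drive: 16 mm wide, 26 mm tall, top 4 mm tapering to 11 mm. A stiff brake (0.4 N m) holds it at ANY angle about the vertical, which is not measured nor shown by this point's axes: feel or look. Turned wrongly, the holder rests 21 to 26 mm above the collar, lowest near the right angle; within about 5 degrees and 1 mm it drops on freely.
- ball_height (a point): On the stand's axis, 10 mm above the collar: height of the 10 mm spring ball, which stands 3 mm out of one side of the drive. The dropped holder stops on it with its underside 13 to 14 mm above the collar. The ball gives way to 6 to 15 N of downward push and snaps into a window over the last 5 mm before home.
- round_holder: Bystander: another holder, round barrel 38 mm across and 44 mm tall, same post on top, 72 mm tall in all; does not fit this drive. Origin: centre of its underside.
- jar: Bystander: small amber glass paint jar, 42 mm across, 62 mm tall, white cap. Origin: centre of its underside.
- mug: Bystander: blue ceramic mug, 80 mm across, 95 mm tall, with a handle. Origin: centre of its underside.
- bauble: Bystander: white bauble, 68 mm, hung from a wire on a black disc foot of 90 mm; 136 mm tall. Origin: centre of the foot's underside.
- head (a joint): Sink of the stand's sprung head (collar and drive together) into the column, in m, 0 when unloaded. A stiff cushion spring: after the first 2 to 3 N it sinks 0.1 mm per newton of downward push, so 30 N is just under 3 mm; its hard stop is at 6 mm.

How it is judged:
On the way:
1. the holder has dropped over the square drive (underside less than 18 mm above the collar, upright, on its axis) (z of holder in the frame of collar between -0.003 and 0.018 m and horizontal distance between holder and collar below 0.004 m and angle between holder's own z axis and vertical below 0.12 rad).
At the end, for the whole second after the job is handed in: The holder is clicked home on the drive and released: its underside within 2 mm of the collar, within 3 mm of the collar's axis, tilted less than 0.06 rad, at rest (z of holder in the frame of collar between -0.003 and 0.002 m and horizontal distance between holder and collar below 0.003 m and angle between holder's own z axis and vertical below 0.06 rad and linear speed of holder below 0.02 m/s); the robot touches nothing.
It fails at once if the stand's sprung head is pushed in more than 3.5 mm (about 37 N) (value of joint head above 0.0035 m).
It fails at once if a bystander is moved more than 20 mm (distance of any of round_holder, jar, mug, bauble from where it was at the start of the episode above 0.02 m).
It also fails if it takes over 72 s, if anything falls off the work surface, if the arm or the gripper's body presses on something with over 40 N, if the wrist force passes 120 N, or if a joint passes its speed limit or range.

## Working session

There is one attempt and no reset: what is moved stays moved. The work goes in short steps, Python scripts to look and compute and a shell command to move; the robot and the scene stay as the last step left them, time stands still between calls to the robot, and variables do not carry over. Pictures are saved under pics/ and viewed, at most 10 in all, crops included, and the job is handed in when it is done.

```bash
mkdir -p pics
cat > h.py <<'E'
import numpy as np,cv2
from plant import manip
def grab(n):
    im,d=manip.grab_frame(n); p=manip.camera_params(n)
    R=cv2.Rodrigues(np.array(p["rvec"],float))[0]; t=np.array(p["tvec"],float).ravel()
    K=np.array(p["camera_matrix"],float);k=p["k1"]
    return im,d,K,k,R,t
def cloud(d,K,k,R,t):
    h,w=d.shape;u,v=np.meshgrid(np.arange(w),np.arange(h))
    pts=np.stack([u,v],-1).reshape(-1,1,2).astype(np.float64)
    s=cv2.undistortPoints(pts,K,np.array([k,0,0,0,0.])).reshape(h,w,2)
    c=np.dstack([s[...,0]*d,s[...,1]*d,d])
    return (c-t)@R
def proj(P,K,k,R,t):
    return cv2.projectPoints(np.array(P,float).reshape(-1,3),cv2.Rodrigues(R)[0],t,K,np.array([k,0,0,0,0.]))[0].reshape(-1,2)
E
python3 - <<'E'
from h import *
for n in("scene","top"):
    im,d,K,k,R,t=grab(n); cv2.imwrite(f"pics/{n}0.png",im[...,::-1]); print(n,K.tolist(),k,(-R.T@t))
    np.savez(f"{n}0.npz",im=im,d=d,K=K,k=k,R=R,t=t)
    for l in("holder","collar","drive_top","round_holder","jar","mug","bauble"):
        print(l,[(np.round(x["point"],4).tolist(),round(x["score"],2),proj(x["point"],K,k,R,t).round().tolist()) for x in manip.look_for(n,l)][:2])
print(manip.state())
E
```

```text
scene [[446.2216279372353, 0.0, 322.4966317442108], [0.0, 446.2216279372353, 244.33334946096227], [0.0, 0.0, 1.0]] 0.006340527709176096 [1.18007804 0.40843923 0.66849536]
holder [([0.4841, 0.2889, 0.0372], 0.91, [[493.0, 290.0]])]
collar [([0.5752, 0.1239, 0.0415], 0.57, [[397.0, 277.0]]), ([0.517, -0.182, 0.0581], 0.55, [[301.0, 203.0]])]
drive_top [([0.5171, -0.1769, 0.0656], 0.58, [[302.0, 201.0]]), ([0.4757, -0.3414, 0.0427], 0.22, [[265.0, 180.0]])]
round_holder [([0.5748, 0.121, 0.0423], 0.93, [[396.0, 276.0]])]
jar [([0.4757, -0.3407, 0.0401], 0.6, [[265.0, 181.0]])]
mug [([0.7163, 0.233, 0.0598], 0.61, [[411.0, 343.0]]), ([0.7498, -0.0041, 0.0177], 0.42, [[293.0, 306.0]])]
bauble [([0.749, -0.0052, 0.0195], 0.84, [[293.0, 305.0]])]
top [[490.2883308987725, 0.0, 312.25156094376155], [0.0, 490.2883308987725, 237.85700099294505], [0.0, 0.0, 1.0]] -0.03171483508854854 [ 0.54589022 -0.03047648  1.11535225]
holder [([0.4769, 0.2844, 0.0457], 0.85, [[172.0, 298.0]])]
collar [([0.5126, -0.1843, 0.062], 0.65, [[388.0, 281.0]])]
drive_top [([0.5105, -0.182, 0.0597], 0.72, [[387.0, 282.
[... 311 characters left out ...]
8, 'joint_pos': array([ 1.05202568e+00,  5.26701500e-02,  1.61288244e+00, -2.11341666e-05,
        1.47598941e+00, -1.18993786e-01]), 'joint_vel': array([ 0.00063957, -0.00019258, -0.00024719,  0.00020499, -0.00122564,
        0.00086988]), 'joint_efforts': array([-1.48532105e-03, -3.93640459e+01, -3.70438671e+01, -3.99190212e-04,
        5.05773205e-04,  2.04955626e-06]), 'tool_pos': array([0.24325402, 0.57570824, 0.2563326 ]), 'tool_rot': array([1.79287290e-05, 1.98559004e-01, 9.80088935e-01, 2.07499639e-05]), 'contact_force': array([-0.89639546,  0.93737686, -0.45659236]), 'ft_torque': array([-0.00595367,  0.00721073,  0.03201552]), 'grasp_force': 0.0, 'gripper_width': 1.0039603692204646}
```

View pics/scene0.png

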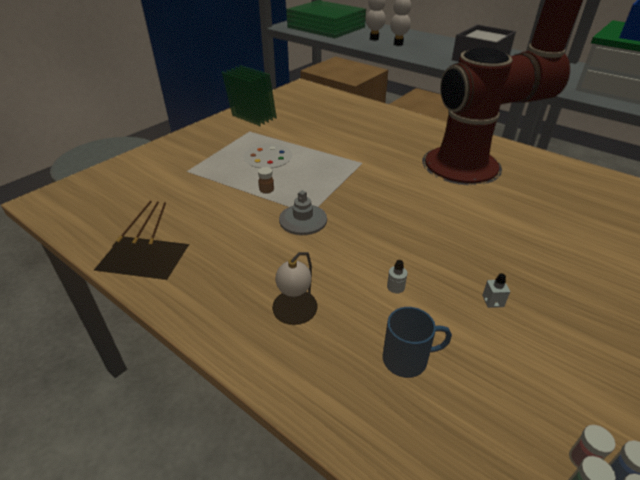

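View pics/top0.png

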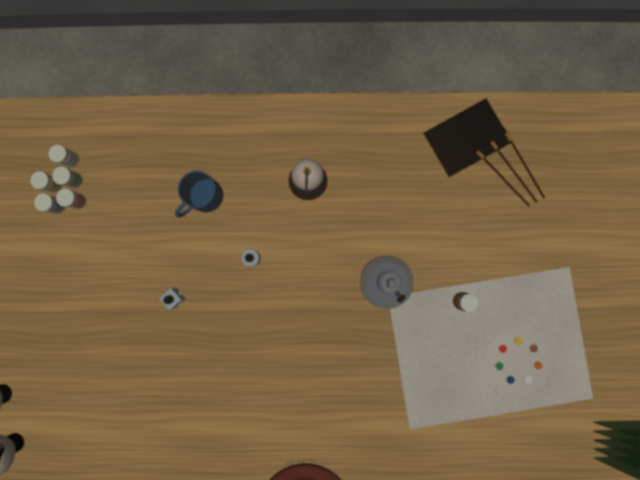

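The scene view shows the square holder at (496,291), round holder (397,277), stand (303,212), bauble, mug and jar. In the top view the square holder is at (171,299), turned about 45°, and the stand is at (387,282) with its knob at (402,298).

Run:
```python
from h import *
ims=[]
for n,boxes in(("top",((171,299),(387,282))),("scene",((497,291),(303,208)))):
    f=np.load(n+"0.npz");im=f["im"];C=cloud(f["d"].astype(float),f["K"],float(f["k"]),f["R"],f["t"])
    row=[]
    for (u,v) in boxes:
        c=im[v-24:v+24,u-32:u+32,::-1]; row.append(cv2.convertScaleAbs(cv2.resize(c,(400,300),interpolation=cv2.INTER_CUBIC),alpha=1.8))
    ims.append(np.hstack(row))
    Z=C[...,2]; X=C[...,0];Y=C[...,1]
    def sel(cx,cy,r,lo,hi):
        m=(np.hypot(X-cx,Y-cy)<r)&(Z>lo)&(Z<hi)&(f["d"]>0); return C[m]
    for nm,a in(("barrel",(.475,.285,.04,.035,.055)),("post",(.475,.285,.04,.06,.09)),("foot",(.512,-.182,.08,.012,.026)),("collar",(.512,-.182,.04,.052,.068)),("drive",(.512,-.182,.03,.075,.095))):
        P=sel(*a); 
        if len(P)<4: print(n,nm,len(P));continue
        (c,r)=cv2.minEnclosingCircle(P[:,:2].astype(np.float32)); rect=cv2.minAreaRect(P[:,:2].astype(np.float32)*1000)
        print(n,nm,len(P),P.mean(0).round(4),"circ",np.round(c,4),round(r,4),"rect",np.round(rect[0],1),np.round(rect[1],1),round(rect[2],1))
cv2.imwrite("pics/crop1.png",np.vstack(ims))
```

```text
top barrel 194 [0.4768 0.2869 0.0441] circ [0.4763 0.2889] 0.024 rect [476.  289.7] [34.5 36. ] 41.7
top post 63 [0.4765 0.2878 0.0686] circ [0.4765 0.2888] 0.0094 rect [476.5 288.1] [17.4 14.8] 2.9
top foot 1484 [ 0.5111 -0.1866  0.0172] circ [ 0.5095 -0.1895] 0.0594 rect [ 509.9 -188.5] [115.8 115.3] 57.7
top collar 229 [ 0.5096 -0.1885  0.0605] circ [ 0.5092 -0.1896] 0.021 rect [ 509.6 -189.3] [39.7 38.7] 90.0
top drive 62 [ 0.5095 -0.1885  0.0849] circ [ 0.5095 -0.1891] 0.0104 rect [ 509.3 -189. ] [15.2 14.9] 89.3
scene barrel 249 [0.4829 0.2941 0.0434] circ [0.4764 0.2929] 0.0243 rect [476.3 293.7] [36. 37.] 36.9
scene post 87 [0.479  0.2938 0.0677] circ [0.4771 0.2937] 0.0098 rect [478.2 293.6] [14.9 17.5] 59.8
scene foot 684 [ 0.5217 -0.1731  0.0168] circ [ 0.5113 -0.1817] 0.0587 rect [ 514.3 -178.7] [102.7 112.3] 43.6
scene collar 145 [ 0.5145 -0.1794  0.0593] circ [ 0.5095 -0.1839] 0.0221 rect [ 511.7 -182.2] [38.3 39.8] 32.3
scene drive 53 [ 0.5107 -0.1822  0.0818] circ [ 0.5093 -0.1834] 0.0108 rect [ 509.6 -184.1] [17.  17.3] 1.0
```

View pics/crop1.png

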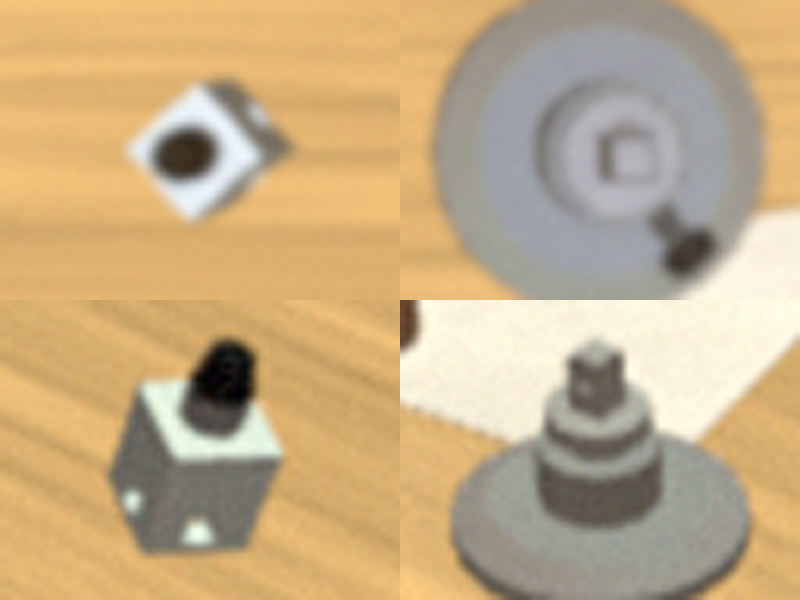

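The crops show the barrel's top square at about 42° (mod 90), with its corners at crop (125,150), (197,82), (265,158) and (192,220). The drive looks nearly axis-aligned. The two cameras differ by about 5 mm in y, so I'll centre the holder by gripping it in two directions, then use that to calibrate them. Moving over the holder now.

```bash
python3 -m inch '[[[-0.0408,-0.0215,0.017],[0,0,0],1],[[-0.0408,-0.0215,0.017],[0,0,0],1],[[-0.0408,-0.0215,0.017],[0,0,0],1],[[-0.0408,-0.0215,0.017],[0,0,0],1],[[-0.0408,-0.0215,0.017],[0,0,0],1],[[-0.0408,-0.0215,0.017],[0,0,0],1],[[-0.0408,-0.0215,0.017],[0,0,0],1],[[-0.0408,-0.0215,0.017],[0,0,0],1]]'
python3 -m inch '[[[0,0,0],[0,0,0.146],1],[[0,0,0],[0,0,0.146],1],[[0,0,0],[0,0,0.146],1],[[0,0,0],[0,0,0],1]]'
```

```text
time: 1.6
tool_pos: [0.478, 0.2887, 0.12]
tool_rot: [0.0, 0.199, 0.98, 0.0]
contact_force: [1.0, 0.6, -0.5]
gripper_width: 0.997
grasp_force: 0.0
time: 2.0
tool_pos: [0.4772, 0.29, 0.1204]
tool_rot: [0.0, 0.407, 0.914, 0.0]
contact_force: [0.0, -0.2, 0.5]
gripper_width: 1.003
grasp_force: 0.0
```

```bash
python3 -m inch '[[[0,0.001,0.042],[0,0,0],1],[[0,0,0.042],[0,0,0],1],[[0,0,0],[0,0,0],0.3],[[0,0,0],[0,0,0],0.3],[[0,0,0],[0,0,0],0.3],[[0,0,0],[0,0,0],0.3],[[0,0,0],[0,0,0],0.3],[[0,0,0],[0,0,0],0.3]]'
python3 -m inch '[[[0,0,0],[0,0,0],0.3],[[0,0,0],[0,0,0],0.3]]'
```

```text
time: 2.8
tool_pos: [0.4799, 0.2919, 0.0395]
tool_rot: [0.002, 0.407, 0.914, 0.002]
contact_force: [-0.3, -0.4, 6.5]
gripper_width: 0.386
grasp_force: 61.4
time: 3.0
tool_pos: [0.4799, 0.2919, 0.0395]
tool_rot: [0.002, 0.407, 0.914, 0.002]
contact_force: [-0.5, -0.7, 7.6]
gripper_width: 0.389
grasp_force: 61.4
```

```bash
python3 -m inch '[[[0,0,0],[0,0,0],1],[[0,0,0],[0,0,0],1],[[0,0,0],[0,0,0],1],[[0,0,0],[0,0,0],1],[[0,0,0],[0,0,0],1]]'
python3 -m inch '[[[0,0,0],[0,0,0.1428],1],[[0,0,0],[0,0,0.1428],1],[[0,0,0],[0,0,0.1428],1],[[0,0,0],[0,0,0.1428],1],[[0,0,0],[0,0,0.1428],1],[[0,0,0],[0,0,0.1428],1],[[0,0,0],[0,0,0.1428],1],[[0,0,0],[0,0,0.1428],1]]'
python3 -m inch '[[[0,0,0],[0,0,0.1428],1],[[0,0,0],[0,0,0.1428],1],[[0,0,0],[0,0,0.1428],1],[[0,0,0],[0,0,0],1]]'
```

```text
time: 3.5
tool_pos: [0.4775, 0.2908, 0.0361]
tool_rot: [-0.0, 0.407, 0.914, -0.0]
contact_force: [0.2, 0.6, 0.1]
gripper_width: 1.0
grasp_force: 0.0
time: 4.3
tool_pos: [0.4776, 0.2908, 0.0361]
tool_rot: [-0.0, 0.838, 0.546, -0.0]
contact_force: [0.1, -0.1, -0.5]
gripper_width: 1.001
grasp_force: 0.0
time: 4.7
tool_pos: [0.4776, 0.2908, 0.0362]
tool_rot: [-0.0, 0.934, 0.358, -0.0]
contact_force: [0.2, -0.7, 0.3]
gripper_width: 0.997
grasp_force: 0.0
```

```bash
python3 -m inch '[[[0,0,0],[0,0,0],0.3],[[0,0,0],[0,0,0],0.3],[[0,0,0],[0,0,0],0.3],[[0,0,0],[0,0,0],0.3],[[0,0,0],[0,0,0],0.3],[[0,0,0],[0,0,0],0.3],[[0,0,0],[0,0,0],0.3]]'
```

```text
time: 5.4
tool_pos: [0.4779, 0.291, 0.0365]
tool_rot: [-0.0, 0.934, 0.358, 0.0]
contact_force: [-0.1, 1.2, 2.2]
gripper_width: 0.386
grasp_force: 60.6
```

```bash
python3 -m inch '[[[0,0,0],[0,0,0],1],[[0,0,0],[0,0,0],1],[[0,0,0],[0,0,0],1],[[0,0,0],[0,0,0],1],[[0,0,-0.05],[0,0,0],1],[[0,0,-0.05],[0,0,0],1]]'
python3 -m inch '[[[0,-0.05,0],[0,0,0],1],[[0,-0.05,0],[0,0,0],1],[[0,-0.05,0],[0,0,0],1]]'
cat > meas.py <<'E'
from h import *
from scipy.optimize import least_squares
def dist_sq(q): # rounded-less square signed distance, half side 1
    return np.maximum(abs(q[:,0]),abs(q[:,1]))
def meas(f,out=True):
    n=f
    im,d,K,k,R,t=grab(n); C=cloud(d.astype(float),K,k,R,t)
    X,Y,Z=C[...,0],C[...,1],C[...,2]
    r={}
    for nm,(cx,cy,rad,lo,hi) in {"barrel":(.478,.291,.04,.038,.05),"post":(.478,.291,.02,.055,.09),"foot":(.512,-.185,.08,.012,.026),"collar":(.512,-.185,.04,.052,.066),"drive":(.512,-.185,.03,.07,.095)}.items():
        P=C[(np.hypot(X-cx,Y-cy)<rad)&(Z>lo)&(Z<hi)&(d>0)]
        c,rr=cv2.minEnclosingCircle(P[:,:2].astype(np.float32)); q=cv2.minAreaRect(P[:,:2].astype(np.float32)*1000)
        print(n,nm,len(P),"circ",np.round(c,4),round(rr,4),"rect",np.round(q[0],1),np.round(q[1],1),round(q[2],1))
    return im
if __name__=="__main__":
    o=[]
    for n in("top","scene"): im=meas(n); cv2.imwrite(f"pics/{n}1.png",im[...,::-1])
    print(manip.state()["tool_pos"])
E
python3 meas.py
```

```text
time: 6.0
tool_pos: [0.476, 0.2901, 0.135]
tool_rot: [0.0, 0.934, 0.358, -0.003]
contact_force: [0.8, 0.3, 0.7]
gripper_width: 1.0
grasp_force: 0.0
time: 6.3
tool_pos: [0.3766, 0.4034, 0.1372]
tool_rot: [-0.0, 0.934, 0.358, 0.001]
contact_force: [0.8, 1.4, -0.0]
gripper_width: 0.998
grasp_force: 0.0
top barrel 176 circ [0.4784 0.2905] 0.0231 rect [479.4 290.1] [34.3 34.4] 41.2
top post 73 circ [0.4795 0.2896] 0.0098 rect [479.4 289. ] [18.4 16.6] 40.7
top foot 1495 circ [ 0.5092 -0.1893] 0.0597 rect [ 510.3 -189. ] [115.7 116.1] 7.1
top collar 222 circ [ 0.5091 -0.1894] 0.0209 rect [ 509.6 -189.3] [39.3 38.6] 89.6
top drive 70 circ [ 0.5095 -0.1892] 0.0104 rect [ 510.2 -189.1] [16.6 15.5] 0.9
scene barrel 200 circ [0.4786 0.2932] 0.0241 rect [478.4 293.7] [37.3 36.6] 40.9
scene post 109 circ [0.4819 0.2943] 0.0098 rect [481.8 294.4] [15.8 17.5] 41.0
scene foot 672 circ [ 0.5097 -0.1811] 0.0588 rect [ 513.2 -179.5] [103.2 114. ] 50.2
scene collar 141 circ [ 0.5101 -0.1835] 0.0221 rect [ 511.7 -182.5] [37.7 39.1] 36.7
scene drive 69 circ [ 0.5093 -0.1828] 0.0104 rect [ 509.6 -183.6] [19.5 16.2] 4.3
[0.3737011  0.40551039 0.13637746]
```

```bash
python3 -m inch '[[[0.0015,0.05,0],[0,0,0],1],[[0,0.05,0],[0,0,0],1],[[0,0.05,0],[0,0,0],1],[[0,0,0],[0,0,0],1],[[0,0,0],[0,0,0],1]]'
```

```text
time: 6.9
tool_pos: [0.4796, 0.2906, 0.1361]
tool_rot: [-0.0, 0.934, 0.357, -0.0]
contact_force: [-0.5, -0.4, -0.2]
gripper_width: 1.003
grasp_force: 0.0
```

```bash
python3 -m inch '[[[0.0004,-0.0015,0.05],[0,0,0],1],[[0,0,0.05],[0,0,0],1],[[0,0,0],[0,0,0],0.3],[[0,0,0],[0,0,0],0.3],[[0,0,0],[0,0,0],0.3],[[0,0,0],[0,0,0],0.3],[[0,0,0],[0,0,0],0.3],[[0,0,0],[0,0,0],0.3]]'; python3 -m inch '[[[0,0,-0.01],[0,0,0],0.3],[[0,0,-0.04],[0,0,0],0.3],[[0,0,-0.05],[0,0,0],0.3],[[0,0,-0.02],[0,0,0],0.3],[[0,0,0],[0,0,0],0.3]]'
```

```text
time: 7.7
tool_pos: [0.4805, 0.2946, 0.0401]
tool_rot: [-0.0, 0.934, 0.358, 0.003]
contact_force: [-0.4, 0.4, 8.0]
gripper_width: 0.387
grasp_force: 61.0
time: 8.2
tool_pos: [0.4806, 0.2944, 0.162]
tool_rot: [-0.0, 0.934, 0.358, 0.005]
contact_force: [0.4, -0.4, -1.4]
gripper_width: 0.387
grasp_force: 60.3
```

```bash
python3 -m inch '[[[-0.030,0.0377,0],[0,0,0],0.3],[[-0.030,0.0377,0],[0,0,0],0.3],[[-0.030,0.0377,0],[0,0,0],0.3],[[-0.030,0.0377,0],[0,0,0],0.3],[[-0.030,0.0377,0],[0,0,0],0.3],[[-0.030,0.0377,0],[0,0,0],0.3],[[-0.030,0.0377,0],[0,0,0],0.3],[[-0.030,0.0377,0],[0,0,0],0.3]]'; python3 -m inch '[[[-0.030,0.0377,0],[0,0,0],0.3],[[-0.030,0.0377,0],[0,0,0],0.3],[[0,0,0],[0,0,0.1431],0.3],[[0,0,0],[0,0,0.1431],0.3],[[0,0,0],[0,0,0.1431],0.3],[[0,0,0],[0,0,0.1431],0.3],[[0,0,0],[0,0,0.1431],0.3],[[0,0,0],[0,0,0],0.3]]';  python3 -m inch '[[[0,0,0],[0,0,0],0.3]]'
python3 - <<'E'
from h import *
s=manip.state();print(s["tool_pos"],s["tool_rot"],s["contact_force"])
im,d,K,k,R,t=grab("scene");C=cloud(d.astype(float),K,k,R,t)
u,v=proj([.51,-.186,.1],K,k,R,t)[0].round().astype(int)
c=im[v-36:v+36,u-48:u+48,::-1];cv2.imwrite("pics/s2.png",cv2.convertScaleAbs(cv2.resize(c,(768,576),interpolation=cv2.INTER_CUBIC),alpha=1.8));print(u,v)
E
```

```text
time: 9.0
tool_pos: [0.4999, -0.0929, 0.1542]
tool_rot: [-0.001, 0.934, 0.358, -0.001]
contact_force: [1.4, 0.5, -2.4]
gripper_width: 0.391
grasp_force: 60.4
time: 9.8
tool_pos: [0.5061, -0.187, 0.154]
tool_rot: [-0.001, 1.0, 0.009, -0.002]
contact_force: [-0.1, 0.8, -0.4]
gripper_width: 0.384
grasp_force: 60.6
time: 9.9
tool_pos: [0.5065, -0.1872, 0.1548]
tool_rot: [-0.001, 1.0, 0.01, -0.001]
contact_force: [0.5, -0.2, -1.0]
gripper_width: 0.388
grasp_force: 60.6
[ 0.506503   -0.18717097  0.1547706 ] [-6.39354804e-04  9.99947149e-01  1.01931571e-02 -1.17877228e-03] [ 0.46682945 -0.18874653 -0.98326959]
301 187
```

View pics/s2.png

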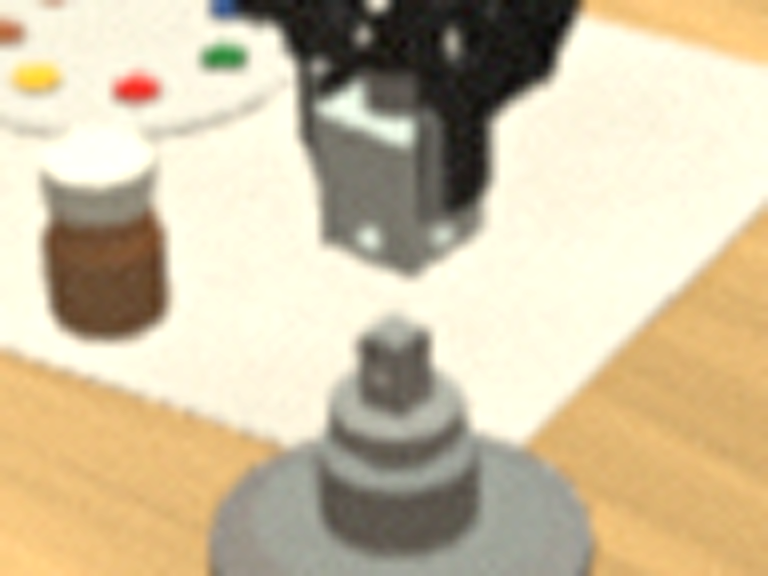

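The scene crop shows the holder hanging upright above the drive: nearest lower corner at crop (412,275), drive edge at (397,380), ball on the left (+x) face at (380,378). The holder is about on the axis. Next I'll measure the holder faces against the drive faces in depth.

```bash
cat > rel.py <<'E'
from h import *
from scipy.optimize import least_squares
def fit(P,h,yaw0):
    # L-shaped fit: points on +x or +y face of a square of half-side h
    def res(p):
        c,s=np.cos(p[2]),np.sin(p[2]); q=(P[:,:2]-p[:2])@np.array([[c,-s],[s,c]])
        return np.maximum(q[:,0],q[:,1])-h
    c0=P[:,:2].mean(0)-h*.6
    r=least_squares(res,[*c0,yaw0],loss="soft_l1",f_scale=.001)
    return np.round([*r.x[:2]*1000,np.degrees(r.x[2]),1000*np.sqrt(np.mean(r.fun**2))],2)
Ps={"h":[], "d":[]}
z0=manip.state()["tool_pos"][2]-.04
for i in range(4):
    im,d,K,k,R,t=grab("scene");C=cloud(d.astype(float),K,k,R,t);X,Y,Z=np.moveaxis(C,2,0)
    near=(d>0)&(np.hypot(X-.51,Y+.184)<.035)
    gray=im.max(2)>55
    Ps["h"].append(C[near&(Z>z0+.004)&(Z<z0+.02)]); Ps["d"].append(C[near&(np.hypot(X-.51,Y+.184)<.016)&(Z>.065)&(Z<.08)])
for n,h in(("h",.017),("d",.008)):
    P=np.vstack(Ps[n]);print(n,len(P),fit(P,h,0.0))
s=manip.state();print(s["tool_pos"])
E
python3 rel.py
```

```text
h 397 [ 502.9  -185.53    0.75    2.3 ]
d 194 [ 508.24 -185.22    0.98    1.31]
[ 0.50729759 -0.18752253  0.15612006]
```

Run:
```python
from h import *
p=manip.camera_params("scene");R=cv2.Rodrigues(np.array(p["rvec"],float))[0];t=np.array(p["tvec"],float).ravel();K=np.array(p["camera_matrix"]);k=p["k1"]
def bp(cu,cv,z):
    u,v=301-48+(cu+.5)/8-.5,187-36+(cv+.5)/8-.5
    s=cv2.undistortPoints(np.array([[[u,v]]],float),K,np.array([k,0,0,0,0.])).ravel()
    o=-R.T@t; r=R.T@np.array([*s,1]); return (o+r*(z-o[2])/r[2])[:2]*1000
for nm,z,L in(("holder",.1150,((412,277),(321,244),(483,236))),("drive base",.060,((397,411),(362,398),(430,398))),("drive shoulder z82",.082,((397,354),(358,340),(431,337)))):
    print(nm,[bp(a,b,z).round(1).tolist() for a,b in L])
im,d,K,k,R,t=grab("scene")
u,v=proj([.51,-.186,.09],K,k,R,t)[0].round().astype(int)
c=im[v-27:v+27,u-36:u+36,::-1];c=cv2.resize(c,(792,594),interpolation=cv2.INTER_CUBIC);cv2.imwrite("pics/s3.png",cv2.convertScaleAbs(c,alpha=2.2));print(u,v,manip.state()["tool_pos"])
```

```text
holder [[518.4, -168.4], [521.3, -200.6], [488.4, -166.5]]
drive base [[512.5, -180.9], [513.9, -193.6], [501.0, -177.6]]
drive shoulder z82 [[514.0, -178.9], [515.6, -192.8], [500.7, -176.9]]
301 190 [ 0.5073825  -0.1875722   0.15626582]
```

View pics/s3.png

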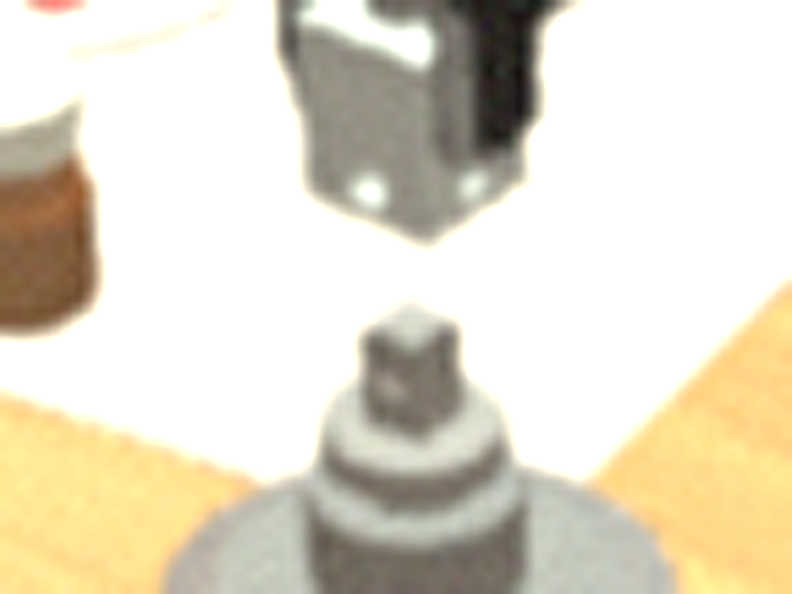

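The crop shows the holder's lower corners at (310,190), (428,243) and (522,178), and the drive at x 362–460. The holder needs about 3 mm in +x; the yaws agree within about 1°.

```bash
python3 -m inch '[[[0.003,0,0.010],[0,0,0],0.3],[[0,0,0.009],[0,0,0],0.3],[[0,0,0.006],[0,0,0],0.3],[[0,0,0],[0,0,0],0.3],[[0,0,0],[0,0,0],0.3],[[0,0,0],[0,0,0],0.3]]'; python3 -m inch '[[[0,0,0.002],[0,0,0],0.3],[[0,0,0.002],[0,0,0],0.3],[[0,0,0],[0,0,0],0.3]]';python3 -m inch '[[[0,0,0.002],[0,0,0],0.3],[[0,0,0.002],[0,0,0],0.3],[[0,0,0],[0,0,0],0.3]]'
```

```text
time: 10.8
tool_pos: [0.5106, -0.1877, 0.1316]
tool_rot: [0.0, 1.0, 0.009, 0.0]
contact_force: [-0.0, -0.1, -1.5]
gripper_width: 0.385
grasp_force: 60.6
time: 11.1
tool_pos: [0.5102, -0.1875, 0.127]
tool_rot: [-0.0, 1.0, 0.009, -0.0]
contact_force: [0.8, 0.1, -1.7]
gripper_width: 0.389
grasp_force: 60.6
time: 11.4
tool_pos: [0.5103, -0.1875, 0.123]
tool_rot: [-0.0, 1.0, 0.009, -0.0]
contact_force: [0.1, -0.7, -1.6]
gripper_width: 0.39
grasp_force: 60.6
```

```bash
python3 -m inch '[[[0,0,0.001],[0,0,0],0.3],[[0,0,0.001],[0,0,0],0.3],[[0,0,0],[0,0,0],0.3]]';python3 -m inch '[[[0,0,0.001],[0,0,0],0.3],[[0,0,0.001],[0,0,0],0.3],[[0,0,0],[0,0,0],0.3]]'
```

```text
time: 11.7
tool_pos: [0.5108, -0.1876, 0.1215]
tool_rot: [0.0, 1.0, 0.009, 0.0]
contact_force: [0.9, 0.2, -1.4]
gripper_width: 0.392
grasp_force: 60.7
time: 12.0
tool_pos: [0.5108, -0.1876, 0.1195]
tool_rot: [0.0, 1.0, 0.009, 0.001]
contact_force: [2.9, -0.4, -1.1]
gripper_width: 0.387
grasp_force: 60.7
```

```bash
python3 -m inch '[[[0.0007,0,0.001],[0,0,0],0.3],[[0,0,0.001],[0,0,0],0.3],[[0,0,0],[0,0,0],0.3]]';python3 -m inch '[[[0,0,0.001],[0,0,0],0.3],[[0,0,0.001],[0,0,0],0.3],[[0,0,0],[0,0,0],0.3]]'
```

```text
time: 12.3
tool_pos: [0.5109, -0.1875, 0.117]
tool_rot: [-0.0, 1.0, 0.009, -0.0]
contact_force: [1.9, -0.8, -1.9]
gripper_width: 0.383
grasp_force: 60.7
time: 12.6
tool_pos: [0.511, -0.1875, 0.1151]
tool_rot: [-0.0, 1.0, 0.009, -0.0]
contact_force: [1.8, -0.0, -1.5]
gripper_width: 0.389
grasp_force: 60.7
```

```bash
python3 -m inch '[[[0.0003,0,0.001],[0,0,0],0.3],[[0,0,0.001],[0,0,0],0.3],[[0,0,0],[0,0,0],0.3]]';python3 -m inch '[[[0,0,0.001],[0,0,0],0.3],[[0,0,0.001],[0,0,0],0.3],[[0,0,0],[0,0,0],0.3]]'; python3 -m inch '[[[0,0,0.001],[0,0,0],0.3],[[0,0,0.001],[0,0,0],0.3],[[0,0,0],[0,0,0],0.3]]'
```

```text
time: 12.9
tool_pos: [0.5115, -0.1875, 0.1134]
tool_rot: [-0.0, 1.0, 0.009, 0.0]
contact_force: [1.1, 0.2, -0.3]
gripper_width: 0.391
grasp_force: 60.7
time: 13.2
tool_pos: [0.5121, -0.1876, 0.112]
tool_rot: [0.0, 1.0, 0.009, 0.001]
contact_force: [2.4, 2.2, 2.6]
gripper_width: 0.391
grasp_force: 61.0
time: 13.5
tool_pos: [0.5122, -0.1876, 0.1105]
tool_rot: [0.0, 1.0, 0.009, 0.001]
contact_force: [1.4, 2.1, 4.6]
gripper_width: 0.39
grasp_force: 61.6
```

```bash
python3 -m inch '[[[0,0,0.001],[0,0,0],0.3],[[0,0,0.001],[0,0,0],0.3],[[0,0,0],[0,0,0],0.3]]';python3 -m inch '[[[0,0,0.001],[0,0,0],0.3],[[0,0,0.001],[0,0,0],0.3],[[0,0,0],[0,0,0],0.3]]'; python3 -m inch '[[[0,0,0.001],[0,0,0],0.3],[[0,0,0.001],[0,0,0],0.3],[[0,0,0],[0,0,0],0.3]]'
```

```text
time: 13.8
tool_pos: [0.5121, -0.1876, 0.1078]
tool_rot: [0.0, 1.0, 0.009, 0.001]
contact_force: [3.1, 1.7, 3.2]
gripper_width: 0.387
grasp_force: 61.4
time: 14.1
tool_pos: [0.5115, -0.1875, 0.1044]
tool_rot: [0.0, 1.0, 0.009, 0.0]
contact_force: [5.3, 0.0, -3.5]
gripper_width: 0.388
grasp_force: 60.6
time: 14.4
tool_pos: [0.5109, -0.1875, 0.1018]
tool_rot: [-0.0, 1.0, 0.009, -0.0]
contact_force: [5.2, 1.6, -4.6]
gripper_width: 0.389
grasp_force: 60.5
```

```bash
python3 -m inch '[[[0,0,0.001],[0,0,0],0.3],[[0,0,0.001],[0,0,0],0.3],[[0,0,0],[0,0,0],0.3]]';python3 -m inch '[[[0,0,0.001],[0,0,0],0.3],[[0,0,0.001],[0,0,0],0.3],[[0,0,0],[0,0,0],0.3]]'; python3 -m inch '[[[0,0,0.001],[0,0,0],0.3],[[0,0,0.001],[0,0,0],0.3],[[0,0,0],[0,0,0],0.3]]'
```

```text
time: 14.7
tool_pos: [0.511, -0.1875, 0.1008]
tool_rot: [-0.0, 1.0, 0.009, -0.001]
contact_force: [2.8, -0.1, -2.5]
gripper_width: 0.387
grasp_force: 60.7
time: 15.0
tool_pos: [0.5111, -0.1875, 0.0998]
tool_rot: [-0.0, 1.0, 0.009, -0.001]
contact_force: [-1.0, 2.5, 4.7]
gripper_width: 0.387
grasp_force: 61.4
time: 15.3
tool_pos: [0.5111, -0.1876, 0.099]
tool_rot: [-0.0, 1.0, 0.009, -0.001]
contact_force: [-5.5, 3.2, 11.9]
gripper_width: 0.392
grasp_force: 62.4
```

```bash
python3 -m inch '[[[0,0,0.001],[0,0,0],0.3],[[0,0,0],[0,0,0],0.3]]'; python3 -m inch '[[[0,0,-0.0025],[0,0,0],0.3],[[0,0,-0.0015],[0,0,0],0.3],[[0,0,0],[0,0,0],0.3]]'
```

```text
time: 15.5
tool_pos: [0.5112, -0.1876, 0.0986]
tool_rot: [-0.0, 1.0, 0.009, -0.001]
contact_force: [-6.5, 4.9, 15.5]
gripper_width: 0.386
grasp_force: 62.8
time: 15.8
tool_pos: [0.5111, -0.1875, 0.1]
tool_rot: [0.0, 1.0, 0.009, -0.0]
contact_force: [-0.1, 1.0, 1.8]
gripper_width: 0.39
grasp_force: 60.9
```

Force has dropped to about zero with the holder home. Releasing, then backing off straight up.

```bash
python3 -m inch '[[[0,0,0],[0,0,0],0.5],[[0,0,0],[0,0,0],0.8],[[0,0,0],[0,0,0],1],[[0,0,0],[0,0,0],1],[[0,0,0],[0,0,0],1],[[0,0,0],[0,0,0],1]]'; python3 -m inch '[[[0,0,-0.01],[0,0,0],1],[[0,0,-0.03],[0,0,0],1],[[0,0,-0.05],[0,0,0],1],[[-0.03,0,-0.03],[0,0,0],1],[[-0.05,0,0],[0,0,0],1],[[-0.05,0,0],[0,0,0],1],[[0,0,0],[0,0,0],1],[[0,0,0],[0,0,0],1]]'
python3 - <<'E'
from h import *
im2,d2,K2,k2,R2,t2=grab("top");im,d,K,k,R,t=grab("scene")
for n,(dd,a) in {"top":(d2,(K2,k2,R2,t2)),"scene":(d,(K,k,R,t))}.items():
    C=cloud(dd.astype(float),*a);m=(np.hypot(C[...,0]-.51,C[...,1]+.186)<.03)&(C[...,2]>.07)&(dd>0);P=C[m]
    b=P[(P[:,2]>.095)&(P[:,2]<.112)];print(n,"max z",np.percentile(P[:,2],[95,99]),"barrel top",np.median(b[:,2]),cv2.minEnclosingCircle(b[:,:2].astype(np.float32)))
u,v=proj([.51,-.186,.09],K,k,R,t)[0].round().astype(int)
c=im[v-36:v+36,u-48:u+48,::-1];cv2.imwrite("pics/s4.png",cv2.convertScaleAbs(cv2.resize(c,(768,576),interpolation=cv2.INTER_CUBIC),alpha=1.8))
print(manip.state()["contact_force"],manip.state()["tool_pos"])
E
```

```text
time: 16.4
tool_pos: [0.5114, -0.1876, 0.1003]
tool_rot: [0.0, 1.0, 0.009, -0.0]
contact_force: [-0.1, -0.2, 1.0]
gripper_width: 1.002
grasp_force: 0.0
time: 17.2
tool_pos: [0.381, -0.1899, 0.2212]
tool_rot: [0.001, 1.0, 0.008, 0.001]
contact_force: [0.3, 0.1, 1.0]
gripper_width: 1.003
grasp_force: 0.0
top max z [0.13325408 0.13483338] barrel top 0.10410599614331262 ((0.5090800523757935, -0.18988442420959473), 0.023341206833720207)
scene max z [0.12929749 0.13229331] barrel top 0.10334155466830827 ((0.5094531178474426, -0.1839504837989807), 0.02270817756652832)
[-0.30688508  0.44009719  0.09109692] [ 0.38226573 -0.19016364  0.22135068]
```

View pics/s4.png

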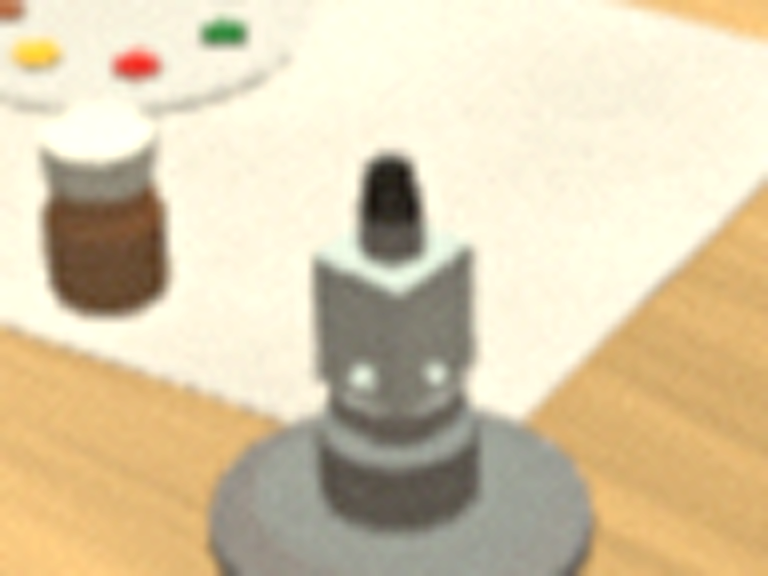

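The barrel sits flush and upright on the collar (lower edge at crop (400,405)). Its top is at z ≈ 0.104 m, which matches 60 + 44 mm, so it is home and the gripper is clear.

```bash
python3 -c "
from plant import manip
print(manip.job_done())"
```

```text
the job is handed in; nothing more can be done
None
```

The square holder is on the stand's drive, clicked home flush on the collar and released; the highest downward push I read was about 16 N. The job was handed in at about 17 s of the 72 s allowed, and no verdict was returned.

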